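# Fit an electronic calibration tag behind the lip of a gauge stand

### The arm

A 6-joint arm with a two-finger parallel gripper is mounted at the origin on the work surface. World frame = base frame: x ahead of the robot, y to its left, z up, the work surface at z = 0. Lengths are in mm, angles in rad, forces in N, time in s.
With the tool pointing down it reaches from about 275 to 825 mm from the base axis. Payload 5.2 kg.
Tool frame: the origin (TCP) lies at the very end of the fingers, on their centre line; the grasp point (between the pads) lies 19 mm behind it; z points along the fingers, y is the direction in which the jaws open and shut (so a half turn about z gives the same grasp; the last joint's range is limited). The gripper opens to 93 mm and grips with 3 to 60 N. Pads are 15 mm wide; open, the fingers measure 128 mm over their backs; the gripper's body (75 mm by 188 mm) begins 65 mm behind the grasp point.
Start: joints at [1.054, 0.259, 1.535, -0, 1.348, -0.203], TCP at [169.749, 523.154, 188.853] pointing down, gripper open.
Joint ranges: [-3.14, 3.14], [-0.91, 2.08], [0.19, 2.58], [-1.22, 4.36], [0.22, 2.71], [-3.12, 3.12]. Speed limits (rad/s): [2.57, 2.57, 3.14, 3.14, 3.14, 3.14].

### API

Orientations are given as a unit quaternion [x, y, z, w].
In Python, from plant import manip gives the robot as it stands.
- The arm moves only by the shell command python3 -m jog 'ROWS' [FORCE]. ROWS is JSON, a list of rows, each a list of 5 numbers: the shift along the tool's x, y, z in units of 150 mm (1.0 is 150 mm), then the turn about the tool's z in units of pi/2 rad (1.0 is pi/2 rad), then the closure, from 0 (fully open) to 1 (shut). A call has 1 to 10 rows; each row is the pose to reach, as a shift and turn from the pose commanded when the call began, along the tool's axes at that moment; what a row does not reach only later rows make up. A row lasts 1/12 s, in which the tool goes at most 41.7 mm and 7.16 degrees, less where a joint would pass 70% of its speed; a pose out of reach is approached as far as the arm can. A call with a number of a shift or a turn outside -1 to 1 is refused whole. A call with a gripper value outside its range is refused whole. The fingers move at their own pace and stop on an object; FORCE is the grip in N (left out, the last holds). Time passes only in rows, so rows that repeat a pose let the fingers close. It gives the time, the measured TCP pose, the force and the opening at its end, in the units of the state.
- manip.get_state(): the state, without advancing time (a new reading comes with each control period).
- manip.camera(name): name is "side" or "top"; returns a dict with "color" (420x560x3 uint8, blue, green, red), "K" (3x3 intrinsics, pixels), "extrinsics" (4x4, takes a point from world to camera coordinates). Camera axes: x right, y down, z forward; pixel columns grow to the right and rows downward; lengths in mm; the calibration is good to about 2 mm. A picture is of the moment at which its call begins. There is no depth.
- manip.finish_job(): hands the job in, once; it reports no verdict.
The state is a dict: "time": time; "joints": joint angles; "joint_vel": joint speeds; "effort": joint torques, N m; "tool_pos": TCP position; "eef_rot": TCP orientation; "force": force on the tool from outside, world axes, zero at the start; "torque": the same for the moment, N m; "finger_gap": finger opening in mm.
Only numpy, scipy, OpenCV 4.12 (cv2) and the standard library are available. Lean on these libraries where they do the work, as an engineer would, in place of code of your own. Each camera call takes 0.05 s, during which the arm holds its last target.

### The job

Pull the calibration tag with the rectangular head out of its charging cradle, against the spring catch, and push it down behind the lip at the front of the gauge stand, screen facing out over the lip, until it is fully home against the sprung contact pad. The pad pushes the tag back up, so finish while still gripping the tag and pressing it fully down: do not let go. Leave the round-headed tag in its cradle and everything else where it is.

Things in the scene. Friction and masses are not known exactly. Their poses are not given: they have to be found in the camera images.
- tag: Tag to move: grey plastic, 60 g. Origin: centre of its underside; z up, x through thickness, screen on the -x side. Blade 6 mm thick (x), 50 wide (y), z 0 to 44; two ears at its foot (radius 5, centred y +-25, z 5) make it 60 wide there. Above it the head to grip: rectangular block 14 thick (x), 40 wide (y), z 44 to 78, centred, pale screen on one flat side.
- tag_screen (a point): Point in the middle of the screen of the rectangular tag, 7.5 mm from the tag's middle plane, 61 mm above its underside.
- cradle: Black cradle holding the rectangular tag, fixed: 44 (x) x 104 (y) x 30 mm high, origin: centre of its underside. The tag stands in its slot, axes parallel to the cradle's, underside at z = 6 mm, sunk 24 mm. Slot 8 mm wide (x), 63 long (y). Sprung noses inside catch over the tag's ears: straight up takes about 8 to 14 N over the first 6 mm, then it is free.
- stand: Gauge stand, fixed: grey base plate 12 mm high, x -45 to 170 mm, y +-75; aluminium tag slot near its front edge; at the rear a steel manifold (x 100 to 160, 46 high) with a dial gauge (top at 124 mm). Origin: on the bench, under the middle of the slot; x points from the slot back to the gauge, y along the slot, z up.
- slot (a point): Middle of the slot's floor, 12 mm above the bench, in stand axes (x to the rear). Here heights are from the bench. Lip (front wall): inner face 4.5 mm in front, upright to 32 mm, then flares 45 degrees outwards to 12 mm in front at 39 mm. Rear wall: inner face 4.5 mm behind, 6 thick, top at 48. Gap 9 mm, walls 110 long; cheeks leave a bay 70 long. Fully home: tag's underside at 12.
- spare_cradle: A second cradle, identical to the first, fixed; holds the round-headed tag. Leave alone.
- spare_tag: The other tag: same blade, but a round disc head of 38 mm diameter; stands in spare_cradle. Leave alone. Origin at the centre of its underside.
- pad (a joint): Travel in m of the sprung brass contact pad in the slot of the stand (6 x 36 mm, in the middle of the bay): 0 = up, top 22 mm above the bench (10 mm above the slot floor); 0.010 = level with the slot floor, tag fully home. Takes 3 N to start and 8 N at 10 mm.
- pad_top (a point): Middle of the top of the contact pad; moves down with it.
- adapter: Brass adapter, 28 mm diameter, 32 mm high, standing behind the cradle of the rectangular tag. Leave alone.
- collar: Steel ring, 32 mm diameter, 14 mm high, lying behind spare_cradle. Leave alone.
- plug: Small brass plug, 20 mm diameter, 18 mm high, on the base plate of the stand, between slot and manifold. Leave alone.
- spanner: Spanner, 150 mm long, lying on the bench in front. Leave alone.
- driver: Screwdriver lying on the bench in front. Leave alone.
- bottle: White bottle, 60 mm diameter, 130 mm high, at the left. Leave alone.
- jar: Clear jar, 64 mm diameter, 80 mm high, at the right. Leave alone.

How it is judged:
By the outcome, as a careful person would: the job done as asked, in the order asked, and still so for the second after the job is handed in, while the arm keeps its last pose, push and grip.
It also fails if it takes over 51 s, if anything falls off the work surface, if the arm or the gripper's body presses on something with over 40 N, if the wrist force passes 120 N, or if a joint passes its speed limit or range.

## Working session

There is one attempt and no reset: what is moved stays moved. The work goes in short steps, Python scripts to look and compute and a shell command to move; the robot and the scene stay as the last step left them, time stands still between calls to the robot, and variables do not carry over. Pictures are saved under pics/ and viewed, and the job is handed in when it is done.

```bash
mkdir -p pics; ls
python3 - <<'E'
from plant import manip
import cv2
for n in ["side","top"]:
    c=manip.camera(n); cv2.imwrite(f"pics/{n}0.png",c["color"]); print(n,c["K"],c["extrinsics"])
print(manip.get_state())
E
```

```text
pics
side [[433.96382735   0.         277.87717645]
 [  0.         433.96382735 206.5453158 ]
 [  0.           0.           1.        ]] [[ 9.46890500e-01 -3.21546565e-01  2.48749462e-03 -4.65477871e+02]
 [-1.68408072e-01 -5.02488520e-01 -8.48023590e-01  1.35823591e+02]
 [ 2.73929010e-01  8.02566567e-01 -5.29952643e-01  1.21014693e+03]
 [ 0.00000000e+00  0.00000000e+00  0.00000000e+00  1.00000000e+00]]
top [[381.73815184   0.         279.63351966]
 [  0.         381.73815184 206.94999356]
 [  0.           0.           1.        ]] [[-2.90620405e-02 -9.99577583e-01 -2.29431107e-04  2.74821483e+01]
 [-9.77700193e-01  2.84737273e-02 -2.08066286e-01  4.97671469e+02]
 [ 2.07984928e-01 -5.82251600e-03 -9.78114701e-01  1.19128523e+03]
 [ 0.00000000e+00  0.00000000e+00  0.00000000e+00  1.00000000e+00]]
{'time': 0.1, 'joints': array([ 1.05420425e+00,  2.59264767e-01,  1.53594379e+00, -8.03790877e-06,
        1.34798412e+00, -2.02805285e-01]), 'joint_vel': array([-0.00060902, -0.00160432, -0.00307731, -0.00032457, -0.00126832,
        0.00011663]), 'effort': array([ 1.55614365e-03, -4.38201034e+01, -2.84645516e+01,  7.20586418e-02,
        3.61767970e-02, -1.02095902e-05]), 'tool_pos': array([169.48571569, 522.68806781, 188.11572933]), 'eef_rot': array([ 1.56249589e-01,  9.87717280e-01, -7.50191718e-04, -2.77929420e-04]), 'force': array([-0.48218206,  0.07773442, -0.50870097]), 'torque': array([ 0.01444343,  0.01509641, -0.00270385]), 'finger_gap': 92.83042751216523}
```

View pics/side0.png

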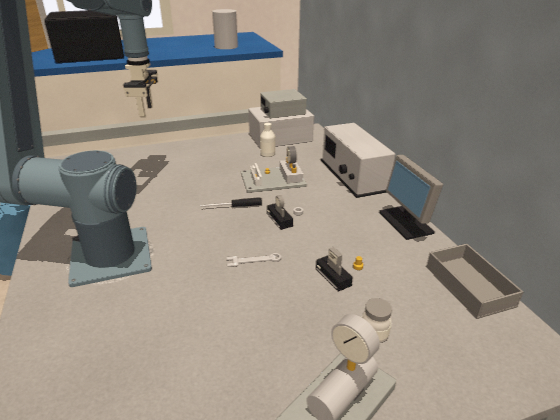

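View pics/top0.png

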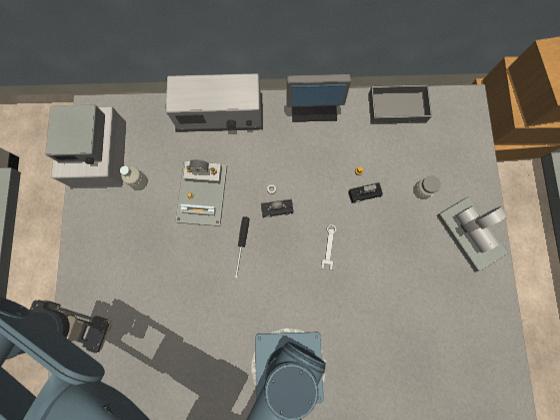

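Run:
```python
import cv2
s=cv2.imread("pics/side0.png");t=cv2.imread("pics/top0.png")
def crop(im,x,y,w,h,k): return cv2.resize(im[y:y+h,x:x+w],None,fx=k,fy=k,interpolation=cv2.INTER_CUBIC)
cv2.imwrite("pics/c1.png",crop(s,305,240,70,55,11))
cv2.imwrite("pics/c2.png",crop(t,335,160,60,50,12))
cv2.imwrite("pics/c3.png",crop(t,170,150,70,80,7))
cv2.imwrite("pics/c4.png",crop(s,235,140,80,60,10))
```

```text
(no output)
```

View pics/c1.png

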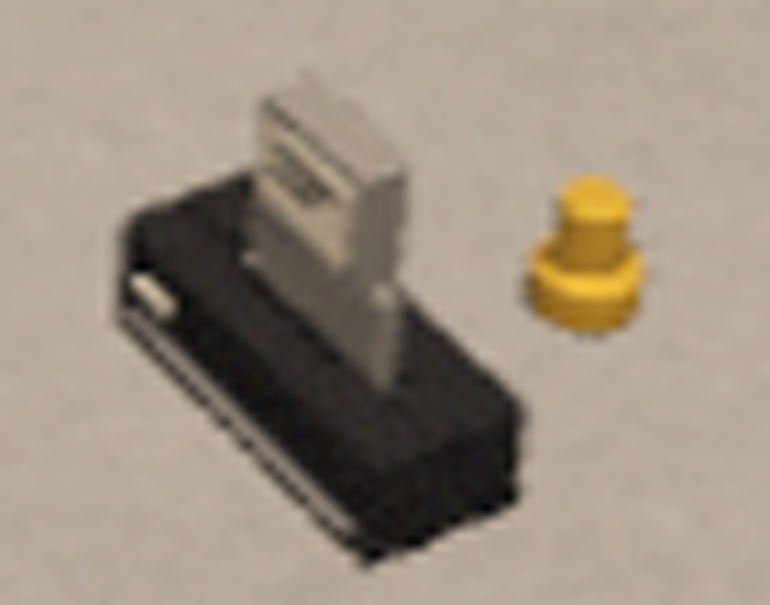

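View pics/c2.png

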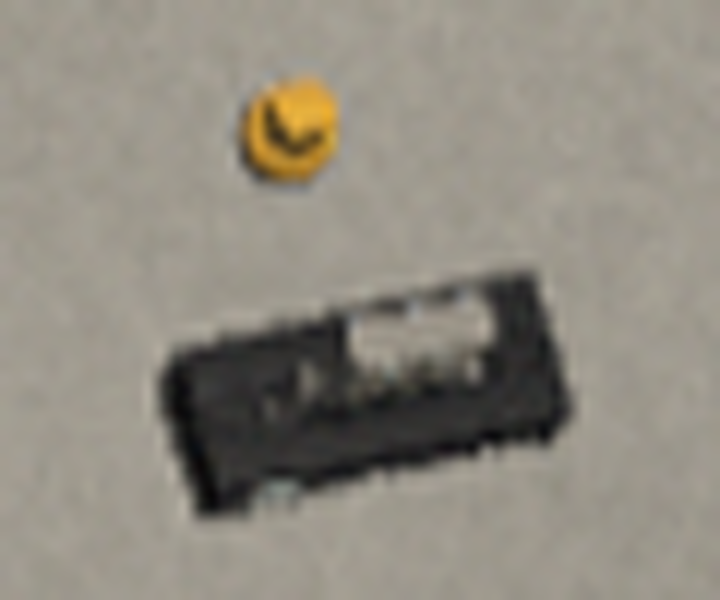

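View pics/c3.png

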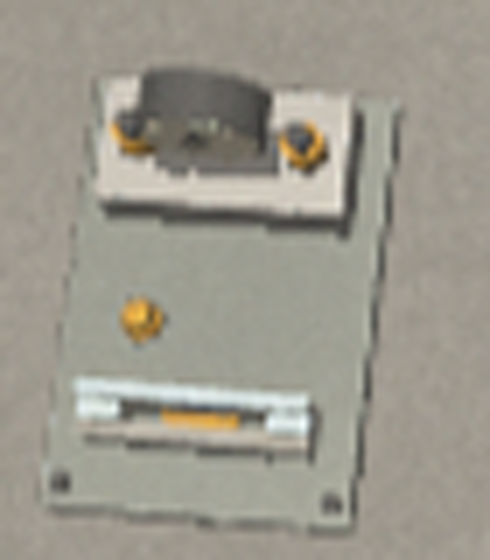

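View pics/c4.png

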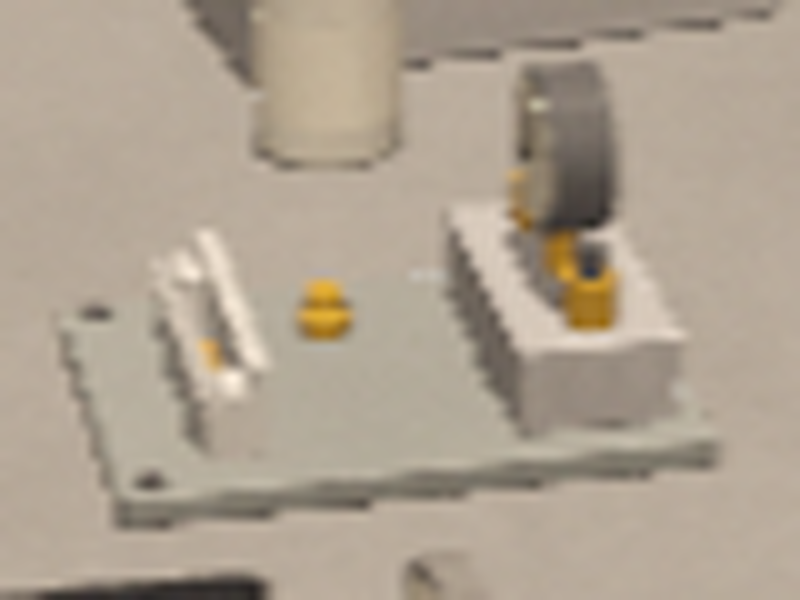

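```bash
cat > h.py <<'E'
import numpy as np,cv2,pickle
from scipy.optimize import least_squares
CAM={"side":(np.array([[433.96382735,0,277.87717645],[0,433.96382735,206.5453158],[0,0,1]]),np.array([[9.46890500e-01,-3.21546565e-01,2.48749462e-03,-4.65477871e+02],[-1.68408072e-01,-5.02488520e-01,-8.48023590e-01,1.35823591e+02],[2.73929010e-01,8.02566567e-01,-5.29952643e-01,1.21014693e+03]])),
"top":(np.array([[381.73815184,0,279.63351966],[0,381.73815184,206.94999356],[0,0,1]]),np.array([[-2.90620405e-02,-9.99577583e-01,-2.29431107e-04,2.74821483e+01],[-9.77700193e-01,2.84737273e-02,-2.08066286e-01,4.97671469e+02],[2.07984928e-01,-5.82251600e-03,-9.78114701e-01,1.19128523e+03]]))}
def proj(n,P):
    K,E=CAM[n];P=np.atleast_2d(P);q=(E[:,:3]@P.T).T+E[:,3];q=q@K.T;return q[:,:2]/q[:,2:]
def place(p,L):
    L=np.atleast_2d(L).astype(float);c,s=np.cos(p[2]),np.sin(p[2]);o=L.copy()
    o[:,0]=p[0]+c*L[:,0]-s*L[:,1];o[:,1]=p[1]+s*L[:,0]+c*L[:,1];return o
def unc(px,x0,y0,k): px=np.array(px,float);return (px+.5)/k-.5+[x0,y0]
def fit(obs,x0):  # obs: list (cam, L array, px array)
    f=lambda p:np.concatenate([(proj(n,place(p,L))-px).ravel() for n,L,px in obs])
    r=least_squares(f,x0,x_scale=[10,10,.1],loss='soft_l1');return r.x,f(r.x).reshape(-1,2)
E
cat > f1.py <<'E'
from h import *
c1={(-22,-52,0):(368,565),(22,-52,0):(515,503),(22,-52,30):(522,402),(-22,52,0):(120,318),(-22,52,30):(122,218),(-7,20,84):(265,95),(7,-20,84):(405,165)}
c2={(22,52,30):(170,350),(22,-52,30):(535,272),(-22,-52,30):(572,408),(-22,52,0):(200,517),(7,20,84):(352,315),(7,-20,84):(492,295),(-7,-20,84):(497,348),(-7,20,84):(358,372)}
c3={(-45,75,12):(45,505),(-45,-75,12):(352,520),(170,-75,12):(400,105),(10.5,55,48):(77,378),(10.5,-55,48):(312,396)}
c4={(-45,75,12):(60,315),(-45,-75,12):(115,505),(-45,-75,0):(115,525),(170,-75,12):(718,440),(170,-75,0):(715,465),(7.5,55,48):(205,230),(10.5,-55,48):(270,365)}
mk=lambda n,d,*a:(n,np.array(list(d)),unc(list(d.values()),*a))
for nm,A,B,x0 in [("cradle",mk("side",c1,305,240,11),mk("top",c2,335,160,12),[600,-200,0.2]),("stand",mk("side",c4,235,140,10),mk("top",c3,170,150,7),[560,220,0])]:
    for o in ([A,B],[A],[B]):
        p,r=fit(o,x0);print(nm,p.round(3))
        if len(o)==2: print(r.round(1).tolist())
E
python3 f1.py
```

```text
cradle [ 5.48525e+02 -2.77945e+02  1.90000e-01]
[[-0.4, 0.4], [0.2, 0.1], [0.6, 0.4], [-0.9, -0.6], [-0.6, -0.2], [-0.7, -0.6], [0.5, -0.1], [0.7, -0.5], [0.2, -0.5], [0.6, 0.6], [-0.1, 0.1], [-0.7, 0.5], [-0.3, -0.5], [0.5, -0.8], [-0.0, -0.2]]
cradle [ 5.48973e+02 -2.78270e+02  1.85000e-01]
cradle [ 5.47944e+02 -2.77540e+02  1.91000e-01]
stand [ 5.02993e+02  2.83355e+02 -1.10000e-01]
[[-0.2, -0.7], [0.5, -0.2], [0.7, 0.8], [0.3, -0.1], [0.4, 0.4], [-0.2, 0.2], [-0.4, 0.3], [-0.8, 0.0], [-0.0, 1.5], [0.2, -0.6], [0.0, 0.1], [-0.2, 0.2]]
stand [ 5.03056e+02  2.84954e+02 -1.18000e-01]
stand [ 5.03701e+02  2.82752e+02 -1.03000e-01]
```

```bash
cat > go.py <<'E'
import sys,numpy as np
from scipy.spatial.transform import Rotation as R
from plant import manip
s=manip.get_state();x,y,z,yaw=map(float,sys.argv[1:5])
M=R.from_quat(s["eef_rot"]).as_matrix()
d=np.array([x,y,z])-s["tool_pos"]
y0=np.arctan2(M[1,1],M[0,1]);t=-(yaw-y0);t=(t+np.pi/2)%np.pi-np.pi/2
print("t",round(s["time"],2),"pos",s["tool_pos"].round(1),"yawy",round(y0,4),"zaxis",M[:,2].round(4),"F",s["force"].round(1),"gap",round(s["finger_gap"],1),"j6",s["joints"].round(2))
print("shift units",(M.T@d/150).round(4),"turn units",round(t/(np.pi/2),4))
E
python3 go.py 548.5 -277.9 160 0.19
```

```text
t 0.1 pos [169.5 522.7 188.1] yawy 1.257 zaxis [-8.0e-04 -1.4e-03 -1.0e+00] F [-0.5  0.1 -0.5] gap 92.8 j6 [ 1.05  0.26  1.54 -0.    1.35 -0.2 ]
shift units [-4.0508 -4.2964  0.1929] turn units 0.6793
```

```bash
python3 -m jog '[[-0.95,-1,0,0,0],[-0.95,-1,0,0,0],[-0.95,-1,0,0,0],[-0.95,-1,0,0,0],[-0.95,-1,0,0,0],[-0.95,-1,0,0,0]]' 40
python3 -m jog '[[-0.95,-1,0,0,0],[-0.95,-1,0,0,0],[-0.95,-1,0,0,0],[-0.95,-1,0,0,0],[-0.95,-1,0,0,0],[-0.95,-1,0,0,0]]' 40
python3 -m jog '[[-0.95,-1,0,0,0],[-0.95,-1,0,0,0],[-0.95,-1,0,0,0],[-0.95,-1,0,0,0],[-0.95,-1,0,0,0],[-0.95,-1,0,0,0]]' 40
python3 go.py 548.5 -277.9 160 0.19
```

```text
time: 0.6
tool_pos: [261.2, 331.1, 188.5]
eef_rot: [0.159, 0.987, -0.002, 0.001]
force: [-0.1, 0.5, 0.4]
finger_gap: 93.1
time: 1.1
tool_pos: [351.5, 144.0, 188.9]
eef_rot: [0.16, 0.987, -0.001, 0.001]
force: [0.6, 0.2, -0.1]
finger_gap: 92.7
time: 1.6
tool_pos: [440.7, -42.2, 188.7]
eef_rot: [0.159, 0.987, -0.001, 0.001]
force: [0.7, -0.8, -0.0]
finger_gap: 92.9
t 1.6 pos [440.7 -42.2 188.7] yawy 1.2521 zaxis [ 0.0016 -0.0028 -1.    ] F [ 0.7 -0.8 -0. ] gap 92.9 j6 [-0.35  0.06  1.78 -0.    1.3  -1.6 ]
shift units [-1.1744 -1.2664  0.1965] turn units 0.6762
```

```bash
python3 -m jog '[[-1,-1,0,0.68,0],[-1,-1,0,0.68,0],[-1,-1,0,0.68,0],[-1,-1,0,0.68,0],[-1,-1,0,0.68,0],[-1,-1,0,0.68,0],[-1,-1,0,0.68,0],[-1,-1,0,0.68,0],[-1,-1,0,0.68,0],[-1,-1,0,0.68,0]]' 40
python3 go.py 548.5 -277.9 130 0.19
```

```text
time: 2.43
tool_pos: [534.1, -224.4, 188.2]
eef_rot: [0.638, 0.77, 0.0, -0.001]
force: [-0.7, 0.3, -0.8]
finger_gap: 93.0
t 2.43 pos [ 534.1 -224.4  188.2] yawy 0.1868 zaxis [-0.001   0.0011 -1.    ] F [-0.7  0.3 -0.8] gap 93.0 j6 [-0.59  0.31  1.46  0.    1.37 -0.78]
shift units [-0.3687  0.0282  0.3874] turn units -0.002
```

```bash
python3 -m jog '[[-0.37,0.028,0.4,0,0.4],[-0.37,0.028,0.4,0,0.4],[-0.37,0.028,0.4,0,0.4],[-0.37,0.028,0.4,0,0.4],[-0.37,0.028,0.4,0,0.4]]' 40
python3 go.py 548.5 -277.9 130 0.19
python3 - <<'E'
from plant import manip
import cv2
for n,(x,y,w,h) in {"side":(290,180,110,120),"top":(320,120,90,100)}.items():
    c=manip.camera(n)["color"]; cv2.imwrite(f"pics/{n}1.png",cv2.resize(c[y:y+h,x:x+w],None,fx=5,fy=5,interpolation=cv2.INTER_CUBIC))
E
```

```text
time: 2.85
tool_pos: [548.6, -278.4, 129.0]
eef_rot: [0.637, 0.771, 0.0, -0.0]
force: [0.1, 0.1, 0.3]
finger_gap: 64.8
t 2.85 pos [ 548.6 -278.4  129. ] yawy 0.1903 zaxis [-4.e-04  9.e-04 -1.e+00] F [0.1 0.1 0.3] gap 64.8 j6 [-0.65  0.42  1.46  0.    1.27 -0.84]
shift units [ 0.0035  0.     -0.0067] turn units 0.0002
```

View pics/side1.png

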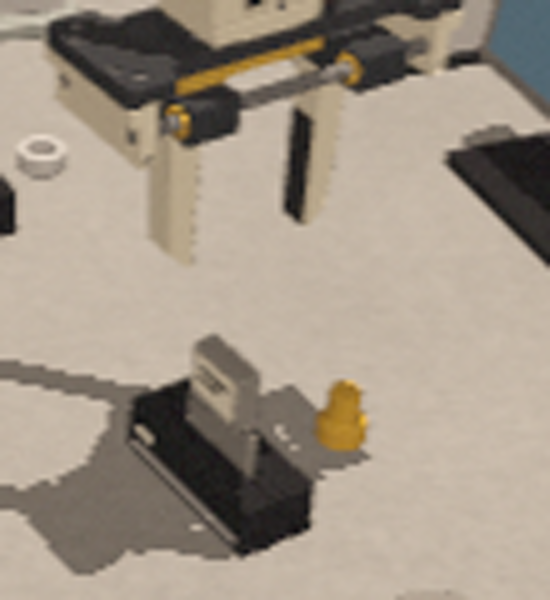

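View pics/top1.png

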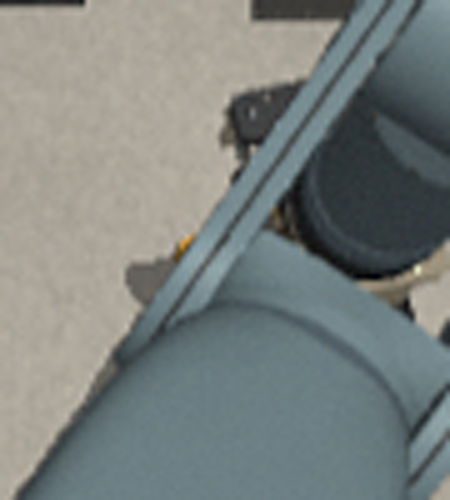

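```bash
python3 -m jog '[[0,0,0.15,0,0.45],[0.003,0,0.3,0,0.5],[0.003,0,0.42,0,0.55],[0.003,0,0.5,0,0.6],[0.003,0,0.54,0,0.6],[0.003,0,0.54,0,0.6],[0.003,0,0.54,0,0.6]]' 40
python3 go.py 548.5 -277.9 48 0.19
python3 - <<'E'
from plant import manip
import cv2
for n,(x,y,w,h) in {"side":(290,200,100,100)}.items():
    c=manip.camera(n)["color"]; cv2.imwrite(f"pics/{n}2.png",cv2.resize(c[y:y+h,x:x+w],None,fx=6,fy=6,interpolation=cv2.INTER_CUBIC))
E
```

```text
time: 3.53
tool_pos: [548.9, -279.2, 48.9]
eef_rot: [0.637, 0.771, 0.0, 0.001]
force: [0.0, 0.3, -0.5]
finger_gap: 37.2
t 3.53 pos [ 548.9 -279.2   48.9] yawy 0.1893 zaxis [ 1.2e-03 -9.0e-04 -1.0e+00] F [ 0.   0.3 -0.5] gap 37.2 j6 [-0.65  0.49  1.55  0.    1.1  -0.84]
shift units [ 0.009  -0.0013  0.0063] turn units -0.0004
```

View pics/side2.png

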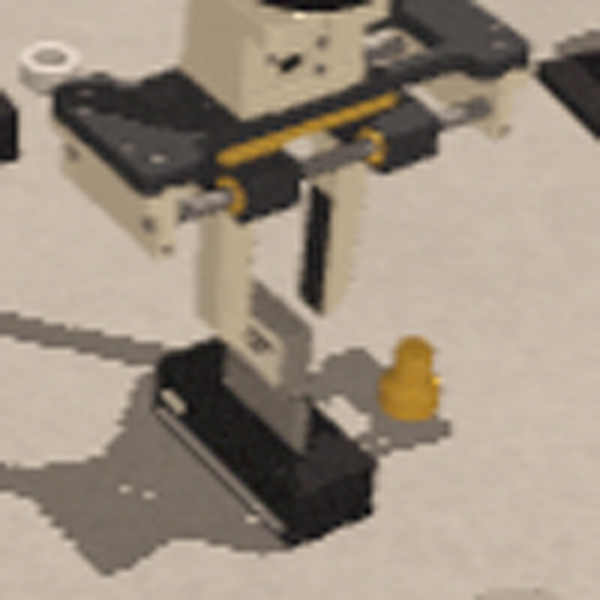

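Run:
```python
from h import *
p=[548.9,-279.2,.19]
for L in [(-18.6,7.5,48.9),(-18.6,-7.5,48.9),(18.6,-7.5,48.9),(18.6,7.5,48.9)]:
    print(L,((proj("side",place(p,[L]))-[290,200]+.5)*6-.5).round())
p=[548.5,-277.9,.19]
for L in [(-7,20,84),(7,-20,84),(-7,-20,84),(-3,-25,30)]:
    print(L,((proj("side",place(p,[L]))-[290,200]+.5)*6-.5).round())
```

```text
(-18.6, 7.5, 48.9) [[222. 379.]]
(-18.6, -7.5, 48.9) [[242. 399.]]
(18.6, -7.5, 48.9) [[314. 371.]]
(18.6, 7.5, 48.9) [[293. 352.]]
(-7, 20, 84) [[230. 288.]]
(7, -20, 84) [[314. 329.]]
(-7, -20, 84) [[286. 339.]]
(-3, -25, 30) [[292. 443.]]
```

Run:
```python
from h import *
p=[548.6,-278.4,.19]
for z in (129,148):
  for L in [(-32.4,7.5,z),(-32.4,-7.5,z),(-40,-7.5,z),(32.4,-7.5,z),(32.4,7.5,z)]:
    print(L,((proj("side",place(p,[L]))-[290,180]+.5)*5-.5).round())
from plant import manip
c=manip.camera("side")["color"][235:275,315:355]
cv2.imwrite("pics/z.png",cv2.resize(c,None,fx=15,fy=15,interpolation=cv2.INTER_CUBIC))
```

```text
(-32.4, 7.5, 129) [[170. 296.]]
(-32.4, -7.5, 129) [[188. 312.]]
(-40, -7.5, 129) [[175. 317.]]
(32.4, -7.5, 129) [[295. 274.]]
(32.4, 7.5, 129) [[277. 258.]]
(-32.4, 7.5, 148) [[173. 264.]]
(-32.4, -7.5, 148) [[191. 280.]]
(-40, -7.5, 148) [[178. 285.]]
(32.4, -7.5, 148) [[299. 242.]]
(32.4, 7.5, 148) [[280. 227.]]
```

View pics/z.png

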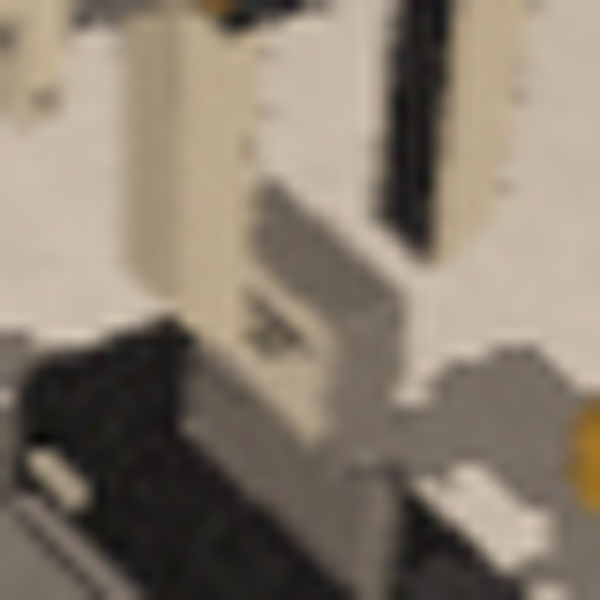

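Run:
```python
from h import *
for n in CAM: print(n,proj(n,[[169.5,522.7,188.1],[169.5,522.7,218],[169.5,522.7,288]]).round(1))
yaw=1.257
for n,(x,y,w,h),k in [("side",(110,50,70,80),7),("top",(20,280,110,90),6)]:
    c=cv2.imread(f"pics/{n}0.png")[y:y+h,x:x+w]
    c=cv2.resize(c,None,fx=k,fy=k,interpolation=cv2.INTER_CUBIC)
    for sgn,col in ((1,(0,0,255)),(-1,(255,0,0))):
      q=(proj(n,[[169.5+sgn*46.5*np.cos(yaw),522.7+sgn*46.5*np.sin(yaw),188.1]])[0]-[x,y]+.5)*k
      cv2.circle(c,tuple(int(v) for v in q),4,col,-1)
    cv2.imwrite(f"pics/{n}0g.png",c)
```

```text
side [[147.8 119.9]
 [146.5 111.9]
 [143.3  92.7]]
top [[ 96.  319.9]
 [ 90.7 320.9]
 [ 77.  323.2]]
```

View pics/side0g.png

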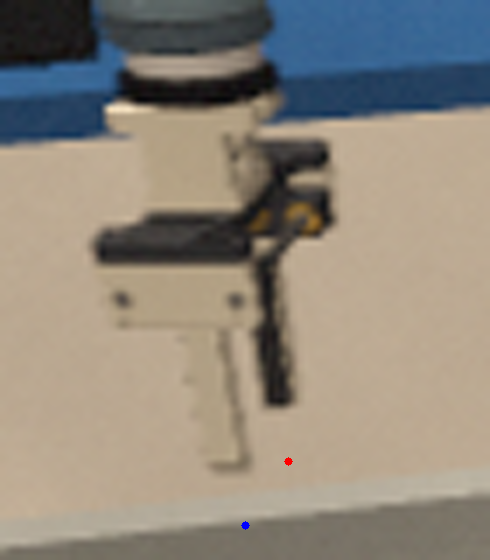

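View pics/top0g.png

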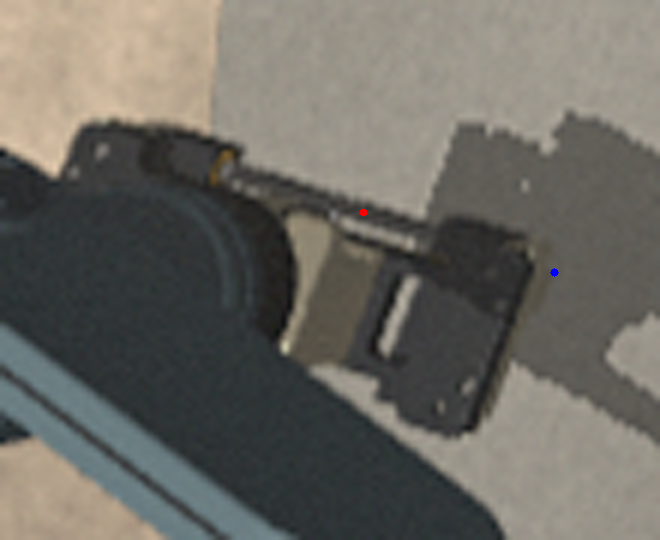

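```bash
python3 -m jog '[[0.008,0,0.04,0,0.6],[0.008,0,0.08,0,0.6],[0.008,0,0.08,0,0.6],[0.008,0,0.08,0,0.6]]' 40
python3 go.py 548.5 -277.9 34 0.19
python3 - <<'E'
from plant import manip
import cv2
c=manip.camera("side")["color"][225:275,305:365]
cv2.imwrite("pics/z2.png",cv2.resize(c,None,fx=12,fy=12,interpolation=cv2.INTER_CUBIC))
E
```

```text
time: 3.97
tool_pos: [547.6, -277.6, 35.3]
eef_rot: [0.637, 0.771, -0.0, -0.001]
force: [-0.3, 0.3, -0.5]
finger_gap: 37.5
t 3.97 pos [ 547.6 -277.6   35.3] yawy 0.1888 zaxis [-1.e-03  8.e-04 -1.e+00] F [-0.3  0.3 -0.5] gap 37.5 j6 [-0.65  0.51  1.56 -0.    1.07 -0.84]
shift units [-0.003   0.0053  0.0084] turn units -0.0008
```

View pics/z2.png

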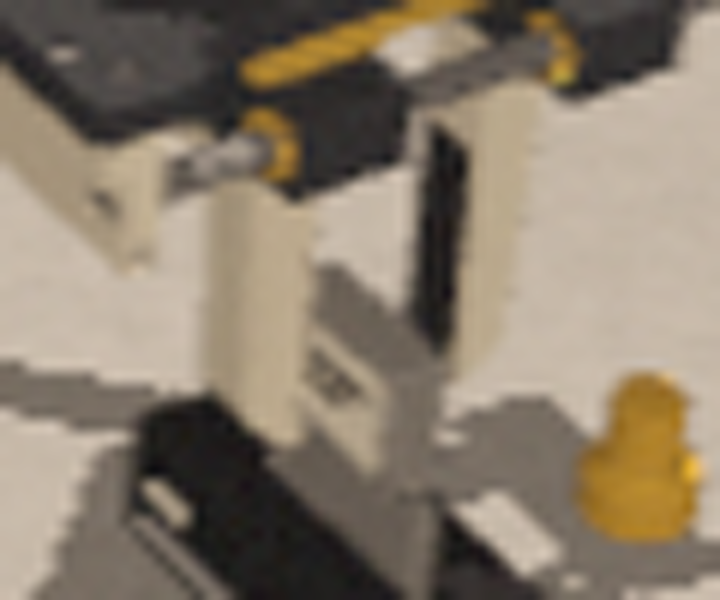

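Run:
```python
from h import *
p=[547.6,-277.6,.189]
for nm,x,px in(("front",-18.7,(300,450)),("rear",18.7,(442,355))):
    q=unc(px,305,225,12)
    r=least_squares(lambda v:proj("side",place(p,[[x,v[0],v[1]]]))[0]-q,[-7.5,40]);print(nm,q,r.x)
    print(proj("side",place(p,[[x,-7.5,35.3],[x,-7.5,65]])))
```

```text
front [329.54166667 262.04166667] [-7.60125414 61.18001224]
[[328.85217803 269.94791199]
 [329.61799753 260.83207745]]
rear [341.375 254.125] [-5.58752259 70.52292577]
[[340.72907486 265.29803403]
 [341.65315267 256.24548731]]
```

```bash
python3 -m jog '[[0,0,0.02,0,0.6],[0,0,0.03,0,0.6],[0,0,0.03,0,0.6]]' 
python3 -m jog '[[0,0,0.01,0,0.6],[0,0,0.015,0,0.6],[0,0,0.015,0,0.6]]' 
python3 -m jog '[[0,0,0.01,0,0.6],[0,0,0.015,0,0.6],[0,0,0.015,0,0.6]]'
```

```text
time: 4.27
tool_pos: [547.8, -277.8, 30.9]
eef_rot: [0.637, 0.771, -0.0, -0.0]
force: [-0.2, 0.6, -0.0]
finger_gap: 36.8
time: 4.52
tool_pos: [548.0, -277.8, 28.9]
eef_rot: [0.637, 0.771, -0.0, -0.0]
force: [-0.7, 0.6, -0.7]
finger_gap: 37.2
time: 4.77
tool_pos: [548.0, -277.8, 26.7]
eef_rot: [0.637, 0.771, -0.0, -0.0]
force: [-0.1, 0.4, -0.3]
finger_gap: 37.1
```

```bash
python3 -m jog '[[-0.003,0.003,0.02,0,0.6],[-0.003,0.003,0.04,0,0.6],[-0.003,0.003,0.04,0,0.6]]'
python3 - <<'E'
from plant import manip
import cv2
c=manip.camera("side")["color"][225:275,305:365]
cv2.imwrite("pics/z3.png",cv2.resize(c,None,fx=12,fy=12,interpolation=cv2.INTER_CUBIC))
E
python3 go.py 548.5 -277.9 20 0.19
```

```text
time: 5.02
tool_pos: [548.2, -278.0, 20.1]
eef_rot: [0.637, 0.771, -0.0, -0.001]
force: [-0.5, -0.3, 0.2]
finger_gap: 37.4
t 5.07 pos [ 548.3 -278.    20.3] yawy 0.1889 zaxis [-8.e-04  6.e-04 -1.e+00] F [-0.2  0.8 -0.2] gap 37.3 j6 [-0.65  0.53  1.58 -0.    1.04 -0.84]
shift units [0.0005 0.0017 0.002 ] turn units -0.0007
```

View pics/z3.png

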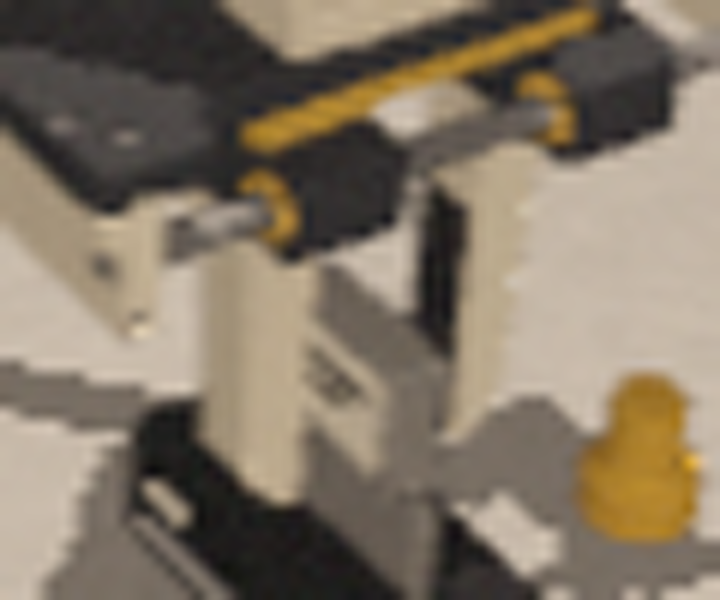

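```bash
python3 -m jog '[[0,0,0,0,0.8],[0,0,0,0,0.9],[0,0,0,0,1],[0,0,0,0,1],[0,0,0,0,1],[0,0,0,0,1],[0,0,0,0,1],[0,0,0,0,1]]' 10
python3 -m jog '[[0,0,0,0,1],[0,0,0,0,1],[0,0,0,0,1]]' 50
python3 go.py 548.5 -277.9 20 0.19
```

```text
time: 5.73
tool_pos: [548.8, -278.3, 21.0]
eef_rot: [0.637, 0.771, 0.0, 0.0]
force: [1.2, 0.5, 0.4]
finger_gap: 14.1
time: 5.98
tool_pos: [548.9, -278.3, 21.0]
eef_rot: [0.637, 0.771, 0.0, 0.0]
force: [1.4, -0.2, 0.1]
finger_gap: 13.9
t 5.98 pos [ 548.9 -278.3   21. ] yawy 0.1889 zaxis [ 5.e-04 -2.e-04 -1.e+00] F [ 1.4 -0.2  0.1] gap 13.9 j6 [-0.65  0.52  1.57  0.    1.04 -0.84]
shift units [ 0.0031 -0.002   0.0065] turn units -0.0007
```

```bash
python3 -m jog '[[0,0,-0.01,0,1],[0,0,-0.02,0,1],[0,0,-0.03,0,1],[0,0,-0.04,0,1],[0,0,-0.05,0,1]]' 
python3 -m jog '[[0,0,-0.01,0,1],[0,0,-0.02,0,1],[0,0,-0.03,0,1],[0,0,-0.05,0,1],[0,0,-0.07,0,1],[0,0,-0.1,0,1]]'
python3 -m jog '[[0,0,-0.1,0,1],[0,0,-0.3,0,1],[0,0,-0.5,0,1],[0,0,-0.6,0,1],[0,0,-0.6,0,1],[0,0,-0.6,0,1]]'
python3 go.py 548.5 -277.9 20 0.19
python3 - <<'E'
from plant import manip
import cv2
c=manip.camera("side")["color"][190:290,290:390]
cv2.imwrite("pics/z4.png",cv2.resize(c,None,fx=6,fy=6,interpolation=cv2.INTER_CUBIC))
E
```

```text
time: 6.4
tool_pos: [548.7, -277.9, 27.7]
eef_rot: [0.637, 0.771, 0.0, -0.0]
force: [4.4, -0.5, -5.9]
finger_gap: 13.9
time: 6.9
tool_pos: [548.7, -278.3, 43.9]
eef_rot: [0.637, 0.771, 0.0, 0.0]
force: [3.2, -0.2, -2.0]
finger_gap: 13.6
time: 7.4
tool_pos: [548.2, -278.6, 134.2]
eef_rot: [0.637, 0.771, -0.0, 0.001]
force: [0.1, -0.3, -1.4]
finger_gap: 13.8
t 7.4 pos [ 548.2 -278.6  134.2] yawy 0.1886 zaxis [ 4.0e-04 -1.3e-03 -1.0e+00] F [ 0.1 -0.3 -1.4] gap 13.8 j6 [-0.65  0.41  1.45 -0.    1.28 -0.84]
shift units [0.0055 0.0026 0.7615] turn units -0.0009
```

View pics/z4.png

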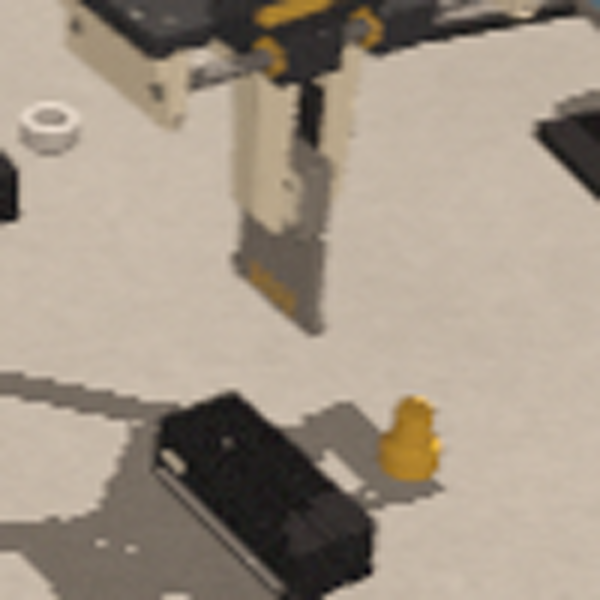

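```bash
python3 - <<'E'
from h import *
p=[548.2,-278.6,.189]
for z in (115,119,123):
  print(z,((proj("side",place(p,[[-3,28,z+1],[-3,-27,z],[-3,30,z+5],[3,-30,z+5]]))-[290,190]+.5)*6-.5).round().tolist())
E
python3 go.py 503 283.4 160 -0.11
```

```text
115 [[232.0, 275.0], [310.0, 347.0], [230.0, 265.0], [328.0, 336.0]]
119 [[233.0, 268.0], [311.0, 339.0], [230.0, 257.0], [329.0, 328.0]]
123 [[233.0, 260.0], [312.0, 331.0], [231.0, 250.0], [330.0, 320.0]]
t 7.45 pos [ 547.5 -278.   132.7] yawy 0.1887 zaxis [-1.7e-03  5.0e-04 -1.0e+00] F [ 0.3  0.  -1. ] gap 13.6 j6 [-0.65  0.41  1.45 -0.    1.28 -0.84]
shift units [ 3.7322  0.41   -0.1796] turn units 0.1901
```

```bash
python3 -m jog '[[0.2,0,-0.28,0.05,1],[0.5,0.1,-0.28,0.1,1],[0.8,0.1,-0.28,0.15,1],[1,0.11,-0.28,0.19,1],[1,0.11,-0.28,0.19,1],[1,0.11,-0.28,0.19,1]]' 
python3 go.py 503 283.4 175 -0.11
```

```text
time: 7.95
tool_pos: [535.0, -125.1, 173.7]
eef_rot: [0.743, 0.669, -0.001, -0.002]
force: [-0.2, 0.0, -0.6]
finger_gap: 13.6
t 7.95 pos [ 535.  -125.1  173.7] yawy -0.1054 zaxis [-0.0036  0.0015 -1.    ] F [-0.2  0.  -0.6] gap 13.6 j6 [-0.43  0.27  1.56 -0.    1.32 -0.33]
shift units [ 2.6855 -0.4988 -0.0036] turn units 0.0029
```

```bash
python3 -m jog '[[0.3,-0.05,0,0,1],[0.6,-0.1,0,0,1],[0.8,-0.15,0,0.003,1],[1,-0.2,0,0.003,1],[1,-0.2,0,0.003,1],[1,-0.2,0,0.003,1]]' 
python3 -m jog '[[0.3,-0.05,0,0,1],[0.6,-0.1,0,0,1],[0.8,-0.15,0,0,1],[1,-0.2,0,0,1],[1,-0.2,0,0,1],[1,-0.2,0,0,1]]' 
python3 go.py 503 283.4 100 -0.11
```

```text
time: 8.45
tool_pos: [522.8, 24.6, 174.2]
eef_rot: [0.745, 0.667, -0.001, -0.0]
force: [0.3, -0.7, -0.1]
finger_gap: 13.8
time: 8.95
tool_pos: [511.0, 176.3, 174.4]
eef_rot: [0.746, 0.666, -0.001, 0.0]
force: [-0.2, -0.7, -0.8]
finger_gap: 13.6
t 8.95 pos [511.  176.3 174.4] yawy -0.1128 zaxis [-0.0011 -0.0013 -1.    ] F [-0.2 -0.7 -0.8] gap 13.6 j6 [ 0.13  0.25  1.58 -0.    1.31  0.24]
shift units [ 0.7044 -0.1329  0.4954] turn units -0.0018
```

```bash
python3 -m jog '[[0.3,-0.05,0,0,1],[0.6,-0.1,0,0,1],[0.704,-0.133,0.2,0,1],[0.704,-0.133,0.4,0,1],[0.704,-0.133,0.58,0,1],[0.704,-0.133,0.58,0,1],[0.704,-0.133,0.58,0,1],[0.704,-0.133,0.58,0,1]]'
python3 - <<'E'
from plant import manip
import cv2
c=manip.camera("side")["color"][130:200,230:320]
cv2.imwrite("pics/s5.png",cv2.resize(c,None,fx=8,fy=8,interpolation=cv2.INTER_CUBIC))
c=manip.camera("top")["color"][140:240,160:260]
cv2.imwrite("pics/t5.png",cv2.resize(c,None,fx=5,fy=5,interpolation=cv2.INTER_CUBIC))
E
python3 go.py 503 283.4 87 -0.11
```

```text
time: 9.62
tool_pos: [504.7, 282.7, 89.5]
eef_rot: [0.747, 0.665, 0.001, 0.0]
force: [-0.3, -0.5, 0.3]
finger_gap: 13.7
t 9.72 pos [505.  283.5  90.5] yawy -0.1159 zaxis [ 0.0036  0.001  -1.    ] F [ 0.2  0.7 -1.2] gap 13.5 j6 [ 0.32  0.39  1.6  -0.    1.15  0.44]
shift units [-0.0023 -0.0131  0.0231] turn units -0.0038
```

View pics/s5.png

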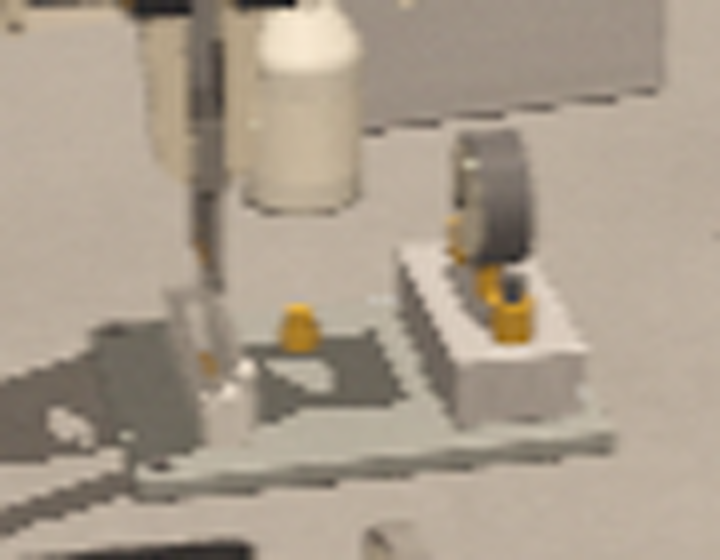

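View pics/t5.png

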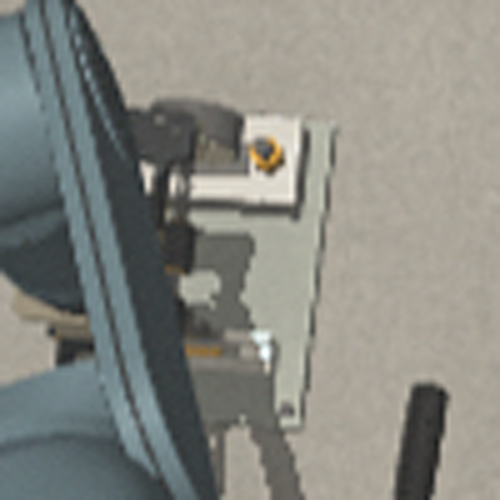

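```bash
python3 -m jog '[[0,-0.02,0.05,-0.003,1],[0,-0.02,0.1,-0.003,1],[0,-0.02,0.15,-0.003,1],[0,-0.02,0.15,-0.003,1],[0,-0.02,0.15,-0.003,1]]'
python3 - <<'E'
from plant import manip
import cv2
c=manip.camera("side")["color"][145:200,240:295]
cv2.imwrite("pics/s6.png",cv2.resize(c,None,fx=11,fy=11,interpolation=cv2.INTER_CUBIC))
E
python3 go.py 502 283.5 67 -0.11
```

```text
time: 10.13
tool_pos: [499.1, 284.4, 65.1]
eef_rot: [0.745, 0.667, -0.001, -0.0]
force: [0.5, 0.2, -1.0]
finger_gap: 13.8
t 10.18 pos [499.5 284.5  65.6] yawy -0.1094 zaxis [-6.e-04 -2.e-04 -1.e+00] F [ 0.4 -0.5 -1. ] gap 13.6 j6 [0.32 0.41 1.64 0.   1.09 0.43]
shift units [-0.0052  0.0171 -0.0097] turn units 0.0004
```

View pics/s6.png

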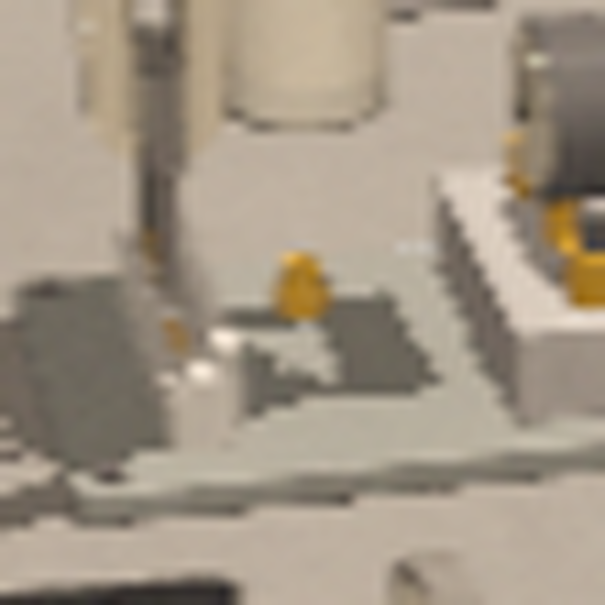

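```bash
python3 -m jog '[[-0.005,0.017,0,0,1],[-0.005,0.017,0,0,1],[-0.005,0.017,0,0,1],[-0.005,0.017,0,0,1]]' 
python3 go.py 502 283.5 67 -0.11
python3 -m jog '[[0,0,0,0,1],[0,0,0,0,1]]' 
python3 go.py 502 283.5 67 -0.11
python3 - <<'E'
from h import *
from plant import manip
c=manip.camera("side")["color"][145:200,240:295]
k=12
c=cv2.resize(c,None,fx=k,fy=k,interpolation=cv2.INTER_CUBIC)
cv2.imwrite("pics/s7a.png",c)
s=manip.get_state();tp=s["tool_pos"];b=tp[2]-15
T=lambda p,L:((proj("side",place(p,L))-[240,145]+.5)*k).astype(int)
S=[503,283.4,-.11]
for L in ([[10.5,-55,48],[4.5,-55,48],[4.5,55,48],[10.5,55,48]],[[-12,-55,39],[-12,55,39]],[[-4.5,-55,32],[-4.5,55,32]]):
    cv2.polylines(c,[T(S,L)],False,(0,0,255),1)
t=[tp[0],tp[1],-.11]
for L in ([[-3,-27,b],[-3,27,b]],[[-3,-25,b],[-3,-25,b+44]],[[3,-25,b],[3,-25,b+44]],[[3,-27,b],[-3,-27,b]]): cv2.polylines(c,[T(t,L)],False,(0,255,0),1)
cv2.imwrite("pics/s7.png",c)
E
```

```text
time: 10.52
tool_pos: [502.4, 283.5, 66.0]
eef_rot: [0.745, 0.667, 0.0, 0.0]
force: [0.2, 0.5, -0.3]
finger_gap: 13.8
t 10.52 pos [502.4 283.5  66. ] yawy -0.1096 zaxis [ 4.e-04  1.e-04 -1.e+00] F [ 0.2  0.5 -0.3] gap 13.8 j6 [ 0.32  0.41  1.63 -0.    1.1   0.43]
shift units [-0.0005 -0.003  -0.0064] turn units 0.0002
time: 10.68
tool_pos: [502.3, 283.5, 65.9]
eef_rot: [0.745, 0.667, 0.0, 0.0]
force: [-0.8, -0.1, -1.1]
finger_gap: 13.8
t 10.68 pos [502.3 283.5  65.9] yawy -0.1096 zaxis [ 1.e-04  0.e+00 -1.e+00] F [-0.8 -0.1 -1.1] gap 13.8 j6 [0.32 0.41 1.63 0.   1.1  0.43]
shift units [-0.0002 -0.0017 -0.0071] turn units 0.0003
```

View pics/s7.png

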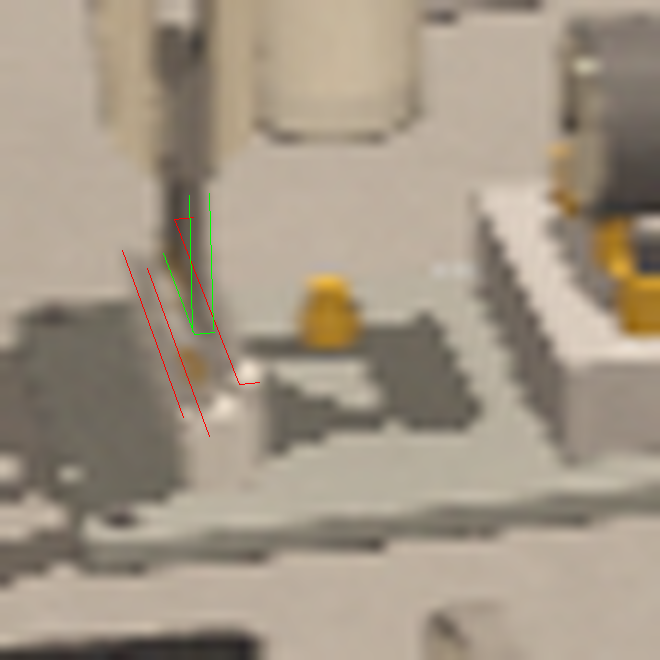

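View pics/s7a.png

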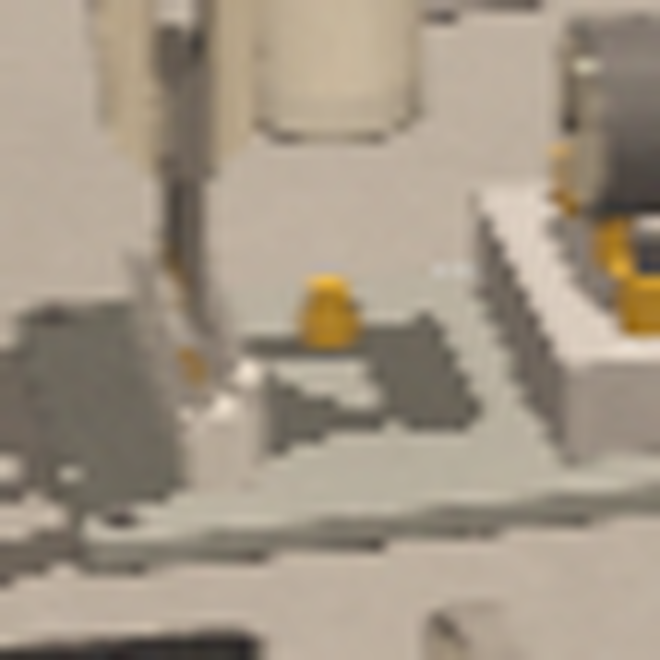

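```bash
python3 -m jog '[[0,0.005,0.02,0,1],[0,0.005,0.04,0,1],[0,0.005,0.06,0,1],[0,0.005,0.08,0,1],[0,0.005,0.1,0,1],[0,0.005,0.1,0,1]]' 
python3 go.py 503 283.5 50 -0.11
python3 -m jog '[[0,0,0.02,0,1],[0,0,0.04,0,1],[0,0,0.04,0,1]]' 
python3 go.py 503 283.5 44 -0.11
```

```text
time: 11.23
tool_pos: [502.4, 283.2, 49.9]
eef_rot: [0.745, 0.667, -0.001, -0.0]
force: [0.3, 0.2, -0.9]
finger_gap: 13.7
t 11.23 pos [502.4 283.2  49.9] yawy -0.1096 zaxis [-1.5e-03 -5.0e-04 -1.0e+00] F [ 0.3  0.2 -0.9] gap 13.7 j6 [ 0.32  0.43  1.65 -0.    1.06  0.43]
shift units [ 0.0024  0.0038 -0.0006] turn units 0.0002
time: 11.48
tool_pos: [502.9, 283.3, 44.3]
eef_rot: [0.745, 0.667, -0.0, -0.0]
force: [0.5, -0.5, -0.6]
finger_gap: 13.7
t 11.48 pos [502.9 283.3  44.3] yawy -0.1096 zaxis [-3.e-04 -2.e-04 -1.e+00] F [ 0.5 -0.5 -0.6] gap 13.7 j6 [ 0.32  0.44  1.65 -0.    1.05  0.43]
shift units [0.0012 0.0005 0.002 ] turn units 0.0002
```

```bash
python3 -m jog '[[0,0,0.02,0,1],[0,0,0.03,0,1],[0,0,0.03,0,1]]' 60
python3 -m jog '[[0,0,0.01,0,1],[0,0,0.02,0,1],[0,0,0.02,0,1]]' 
python3 -m jog '[[0,0,0.01,0,1],[0,0,0.02,0,1],[0,0,0.02,0,1]]'
python3 go.py 503 283.5 27 -0.11
```

```text
time: 11.73
tool_pos: [502.9, 283.3, 40.0]
eef_rot: [0.745, 0.667, -0.0, -0.0]
force: [-0.1, -0.7, -1.2]
finger_gap: 14.0
time: 11.98
tool_pos: [502.9, 283.4, 37.1]
eef_rot: [0.745, 0.667, -0.0, -0.0]
force: [0.2, -0.3, -0.7]
finger_gap: 13.3
time: 12.23
tool_pos: [503.1, 283.5, 34.5]
eef_rot: [0.745, 0.667, 0.0, 0.0]
force: [-1.8, -0.2, 3.8]
finger_gap: 13.5
t 12.23 pos [503.1 283.5  34.5] yawy -0.1096 zaxis [ 3.e-04  1.e-04 -1.e+00] F [-1.8 -0.2  3.8] gap 13.5 j6 [0.32 0.45 1.66 0.   1.03 0.43]
shift units [ 0.0001 -0.0006  0.0501] turn units 0.0003
```

```bash
python3 -m jog '[[0,0,0.01,0,1],[0,0,0.02,0,1],[0,0,0.02,0,1]]'
python3 -m jog '[[0,0,0.01,0,1],[0,0,0.02,0,1],[0,0,0.02,0,1]]' 
python3 -m jog '[[0,0,0.01,0,1],[0,0,0.015,0,1],[0,0,0.015,0,1]]'
python3 go.py 503 283.5 27 -0.11
```

```text
time: 12.48
tool_pos: [503.1, 283.4, 31.4]
eef_rot: [0.745, 0.667, 0.0, 0.0]
force: [-1.2, -0.3, 4.9]
finger_gap: 13.6
time: 12.73
tool_pos: [503.1, 283.5, 28.6]
eef_rot: [0.745, 0.667, 0.0, 0.0]
force: [-1.1, -1.6, 5.9]
finger_gap: 13.9
time: 12.98
tool_pos: [503.2, 283.5, 26.9]
eef_rot: [0.745, 0.667, 0.0, 0.0]
force: [-2.3, -1.1, 9.5]
finger_gap: 13.6
t 12.98 pos [503.2 283.5  26.9] yawy -0.1096 zaxis [ 5.e-04  2.e-04 -1.e+00] F [-2.3 -1.1  9.5] gap 13.6 j6 [0.32 0.46 1.67 0.   1.01 0.43]
shift units [-0.0001 -0.001  -0.0004] turn units 0.0003
```

```bash
python3 -m jog '[[0,0,0.006,0,1],[0,0,0.012,0,1],[0,0,0.012,0,1]]'
python3 -m jog '[[0,0,0.005,0,1],[0,0,0.01,0,1],[0,0,0.01,0,1]]'
python3 go.py 503 283.5 27 -0.11
```

```text
time: 13.23
tool_pos: [503.2, 283.5, 26.9]
eef_rot: [0.745, 0.667, 0.001, 0.0]
force: [-6.0, -3.0, 20.6]
finger_gap: 13.8
time: 13.48
tool_pos: [503.3, 283.6, 26.8]
eef_rot: [0.745, 0.667, 0.001, 0.001]
force: [-9.3, -3.4, 31.6]
finger_gap: 13.8
t 13.48 pos [503.3 283.6  26.8] yawy -0.1092 zaxis [ 1.9e-03  4.0e-04 -1.0e+00] F [-9.3 -3.4 31.6] gap 13.8 j6 [ 0.32  0.46  1.67 -0.    1.01  0.43]
shift units [-0.0006 -0.0019 -0.0011] turn units 0.0005
```

```bash
python3 -m jog '[[0,-0.004,-0.004,0,1],[0,-0.004,-0.006,0,1],[0,-0.004,-0.006,0,1]]'
python3 -m jog '[[0,0,0,0,1],[0,0,0,0,1],[0,0,0,0,1]]'
python3 - <<'E'
from h import *
from plant import manip
f=manip.camera("side")["color"];c=f[145:200,240:295]
k=12
c=cv2.resize(c,None,fx=k,fy=k,interpolation=cv2.INTER_CUBIC)
cv2.imwrite("pics/s8.png",c)
cv2.imwrite("pics/s8f.png",f)
t=manip.camera("top")["color"]; cv2.imwrite("pics/t8.png",t)
S=[503,283.4,-.11]
for L in [(7,-20,56),(7,-20,90),(-7,-20,56),(-7,-20,90),(3,-25,48),(-3,-25,39)]:
  print(L,((proj("side",place(S,[L]))-[240,145]+.5)*k).round())
E
python3 go.py 503 283.5 27 -0.11
```

```text
time: 13.73
tool_pos: [503.2, 283.6, 26.9]
eef_rot: [0.745, 0.667, 0.001, 0.001]
force: [-6.3, -2.0, 24.0]
finger_gap: 13.6
time: 13.98
tool_pos: [503.2, 283.6, 26.9]
eef_rot: [0.745, 0.667, 0.001, 0.001]
force: [-5.7, -4.0, 24.0]
finger_gap: 13.8
(7, -20, 56) [[226. 305.]]
(7, -20, 90) [[223. 200.]]
(-7, -20, 56) [[179. 310.]]
(-7, -20, 90) [[176. 205.]]
(3, -25, 48) [[216. 338.]]
(-3, -25, 39) [[196. 367.]]
t 14.08 pos [503.2 283.6  26.9] yawy -0.1093 zaxis [ 2.6e-03  3.0e-04 -1.0e+00] F [-6.5 -3.  23.8] gap 13.8 j6 [ 0.32  0.46  1.67 -0.    1.01  0.43]
shift units [-0.0005 -0.0013 -0.0009] turn units 0.0004
```

View pics/s8.png

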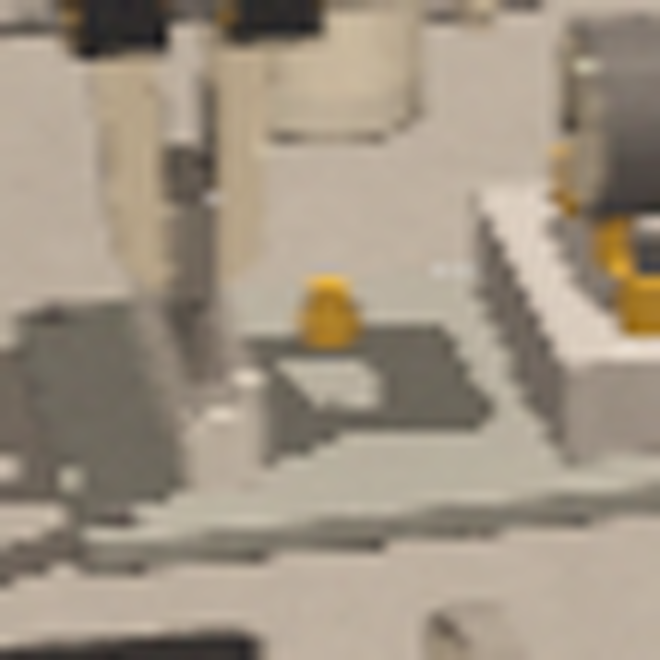

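View pics/s8f.png

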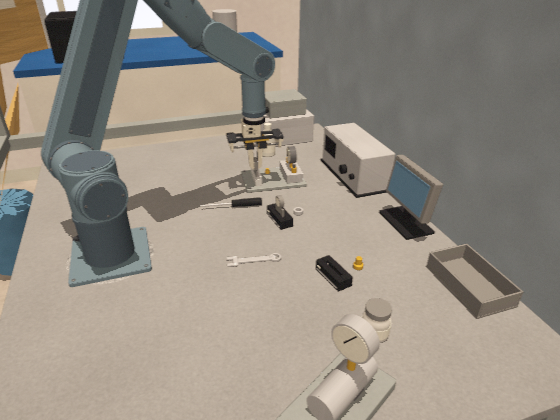

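View pics/t8.png

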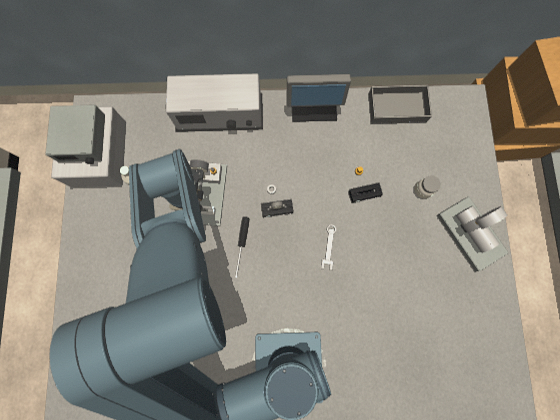

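Run:
```python
from plant import manip
print(manip.finish_job()); s=manip.get_state(); print(s["time"],s["tool_pos"],s["force"],s["finger_gap"])
```

```text
the job is handed in; nothing more can be done
None
the job is handed in; nothing more can be done
```

I pulled the rectangular-headed tag straight out of its cradle with about 50 N of grip. I then pushed it down behind the lip of the gauge stand and handed the job in at about 14 s, still gripping at 60 N. The tag kept its facing throughout, so the screen should point out over the lip.

**Last checks:**
- **Fully home:** the pad force began between TCP heights 37 and 34.5 mm and rose to about 8–10 N. A hard stop followed at 26.9 mm, against 27 mm expected for fully home.
- **Holding force:** the arm was pressing down with about 24 N and the grip opening was steady at 13.8 mm.
- **Pictures:** the head sits where it should for a home tag. The rectangular tag's cradle is empty, the round-headed tag is still in its own, and the objects I could see had not moved. The arm hid part of the stand from above.

**What disagreed:**
- In the side pictures the fingertips appeared about 27 mm higher than the reported TCP. I set the grasp height from the pictures, and the forces later matched that.
- A sideways force of about 6–7 N remained while pressing. It probably comes from light contact with a slot wall.
- I could not read the screen in the final picture, because the finger covers it. Its direction rests on the cradle picture and on the small turn I made, about −0.3 rad.

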